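Turn a friction sample over through the twisted drop guide

TASK

Take the round steel sample with the cork pad out of the wooden rack and drop it on edge through the twisted guide on the lab stand, so that the guide turns it half over and it comes to rest lying in the guide's sloping tray with its cork pad up. For this the cork pad must face away from the tray side as the sample goes into the mouth.

Things in the scene. Friction and masses are not known exactly. Their poses are not given: they have to be found in the camera images.
- disc_center (a point): Centre of the round sample: steel disc 34 mm across, 5 mm thick, with a round cork pad (24 mm across, 3 mm thick) on one face; 8 mm thick in all, 40 g. x points along its axis out of the cork face; y, z lie in its plane. It starts on edge in a rack slot, centre 25 mm and top 42 mm above the table, leaning at most 10 degrees. Grip it from above across its thickness.
- rack: Fixed wooden rack 190 x 50 x 20 mm, origin at the centre of its underside; y along the row of three slots 60 mm apart, each 12 mm deep, x the way all cork pads face. The round sample stands in any of the slots; the others hold a square plate (36 x 36 mm) and a tall strip (30 mm wide, 58 mm tall), also steel with cork pads, not wanted.
- guide_mouth (a point): Centre of the fixed guide's funnel mouth, at its rim, 280 mm above the table; nothing near is higher. z up, x to the back (stand rod), -x to the front (tray), y along the slot. Mouth 64 (y) x 46 mm (x); it narrows over 25 mm to a slot 42 (y) x 18 mm (x) that turns half round. Let the disc go on edge, plane along y, lower half in the funnel; cork facing +x lands cork up.
- tray (a point): Where the disc's centre comes to rest in the tray: 75 mm in front (-x) of the guide's vertical axis, 18 mm above the table; axes as guide_mouth. The tray is 48 mm wide, slopes down to the front at about 22 degrees and ends in a lip; clear covers over it, 22 mm above its floor, keep the disc from turning over again.

How it is judged (in metres and radians):
On the way:
1. the round sample drops through the twisted slot of the guide (horizontal distance between disc_center and guide_mouth below 0.02 m and z of disc_center in the frame of guide_mouth between -0.18 and -0.06 m).
At the end, for the whole second after the job is handed in: The round sample lies at rest in the guide's tray, its centre within 30 mm of the tray's resting point, cork pad up (the cork face within 43 degrees of straight up; the tray itself slopes 22 degrees) (distance between disc_center and tray below 0.03 m and angle between disc_center's own x axis and vertical below 0.75 rad and linear speed of disc below 0.02 m/s); the robot touches nothing.
It also fails if it takes over 45 s, if anything falls off the work surface, if the arm or the gripper's body presses on something with over 40 N, if the wrist force passes 120 N, or if a joint passes its speed limit or range.

ROBOT

A 6-joint arm with a two-finger parallel gripper is mounted at the origin on the work surface. World frame = base frame: x ahead of the robot, y to its left, z up, the work surface at z = 0. Lengths are in mm, angles in rad, forces in N, time in s.
With the tool pointing down it reaches from about 400 to 925 mm from the base axis. Payload 12.5 kg.
Tool frame: the origin (TCP) lies on the centre line of the jaws, within the pads' length; the fingertips stand 25 mm ahead of it and the grasp point (between the pads) lies 6 mm ahead of it (env.tip_extent is the distance from the TCP to the fingertips, in mm); x points along the fingers, z is the direction in which the jaws open and shut, and the axes are right-handed (so a half turn about x gives the same grasp; the last joint's range is limited). The gripper opens to 95 mm and grips with 3 to 60 N. Pads are 20 mm wide; open, the fingers measure 119 mm over their backs; the gripper's body (75 mm by 180 mm) begins 59 mm behind the grasp point.
Start: joints at [-1.239, 0.491, 1.559, -0, 1.092, -0.106], TCP at [264.991, -566.06, 239.661] pointing down, gripper open.
Joint ranges: [-3.1, 3.1], [-0.84, 2.19], [0.05, 2.79], [-1.13, 4.28], [0.06, 2.93], [-2.69, 2.69]. Speed limits (rad/s): [2.22, 2.22, 2.79, 3.14, 3.14, 3.14].

INTERFACE

Orientations are given as [roll, pitch, yaw] about the fixed x, y, z axes, in that order (R = Rz(yaw) Ry(pitch) Rx(roll)).
In Python, from cell import env gives the robot as it stands.
- The arm moves only by the tool step_arm, never from a script. Its argument "rows" is a list of rows, each a list of 6 numbers: the shift along the tool's x, y, z in mm, then the turn, a rotation vector about the tool's x, y, z in rad. In form: [[x, y, z, wx, wy, wz], ...]. A call has 1 to 8 rows; each row shifts and turns the pose as measured when the row begins, along the tool's axes as they then stand; what a row does not reach is not made up. A row lasts 1/8 s, in which the tool goes at most 62.5 mm and 10.7 degrees, less where a joint would pass 70% of its speed; a pose out of reach is approached as far as the arm can. A call is refused whole if a number of a shift passes 62.5 or a number of a turn 0.188, either way. A call with a gripper value outside its range is refused whole. "grip" is the finger opening in mm, from 0 to 95.1, set as the call begins (left out, the last holds). The fingers move at their own pace and stop on an object; the grip force is fixed at half the most. Time passes only in rows, so rows that do not move let the fingers close. It gives the time, the measured TCP pose, the force and the opening at its end, in the units of the state.
- env.state(): the state, without advancing time (a new reading comes with each control period).
- env.read_camera(name): name is "side" or "top" or "wrist"; returns the picture (420x560x3 uint8, red, green, blue); there is no depth.
- env.get_calibration(name): a dict with "fx", "fy", "cx", "cy" (pixels), "pose" (4x4, takes a point from camera to world coordinates); the wrist camera has in their place "hand_eye" (4x4, takes a point from camera to tool coordinates, whose origin is the TCP and whose axes are the tool frame's). Camera axes: x right, y down, z forward; pixel columns grow to the right and rows downward; lengths in mm; the calibration is good to about 2 mm. A picture is of the moment at which its call begins: read the wrist's pose just before it. get_calibration takes no time and is no camera call.
- env.job_done(): hands the job in, once; it reports no verdict.
The state is a dict: "t": time; "joints": joint angles; "qvel": joint speeds; "tau": joint torques, N m; "eef_pos": TCP position; "tcp_rot": TCP orientation; "ft_force": force on the tool from outside, world axes, zero at the start; "moment": the same for the moment, N m; "opening": opening from 0.0 (shut) to 1.0 (fully open).
Only numpy, scipy, OpenCV 4.12 (cv2) and the standard library are available. Lean on these libraries where they do the work, as an engineer would, in place of code of your own. Each camera call takes 0.05 s, during which the arm holds its last target.

## Working session

There is one attempt and no reset: what is moved stays moved. The work goes in short steps, Python scripts to look and compute and a tool call to move; the robot and the scene stay as the last step left them, time stands still between calls to the robot, and variables do not carry over. Pictures are saved under pics/ and viewed, and the job is handed in when it is done.

Besides the shell and the picture viewer there is one more tool, called after ">>>" as name(argument=value, ...), one argument or row to a line, values as JSON. step_arm: Moves the arm, as the interface text tells. Its arguments: {"type":"object","properties":{"rows":{"type":"array","items":{"type":"array","items":{"type":"number"}}},"grip":{"type":"number"}},"required":["rows"]}

```bash
mkdir -p pics; ls; python3 - <<'E'
from cell import env
import cv2,numpy as np
for n in ["side","top","wrist"]:
    im=env.read_camera(n); cv2.imwrite(f"pics/{n}0.png",im[:,:,::-1])
    c=env.get_calibration(n); print(n,{k:(np.round(v,3).tolist()) for k,v in c.items()})
print(env.state(), env.tip_extent)
E
```

```text
pics
side {'fx': 392.25, 'fy': 392.25, 'cx': 281.535, 'cy': 204.546, 'pose': [[-0.987, -0.127, 0.099, 442.74], [-0.16, 0.715, -0.68, 634.589], [0.015, -0.687, -0.726, 836.46], [0.0, 0.0, 0.0, 1.0]]}
top {'fx': 434.106, 'fy': 434.106, 'cx': 271.317, 'cy': 211.314, 'pose': [[0.009, -0.989, 0.144, 405.836], [-1.0, -0.01, -0.011, 20.004], [0.012, -0.144, -0.989, 951.023], [0.0, 0.0, 0.0, 1.0]]}
wrist {'fx': 341.976, 'fy': 341.976, 'cx': 282.255, 'cy': 211.261, 'hand_eye': [[-0.0, -0.281, 0.96, -145.201], [-0.0, -0.96, -0.281, 78.887], [1.0, -0.0, 0.0, 0.096], [0.0, 0.0, 0.0, 1.0]]}
{'t': 0.15, 'joints': array([-1.23860959e+00,  4.91379293e-01,  1.55932730e+00,  2.16834109e-05,
        1.09166902e+00, -1.05614744e-01]), 'qvel': array([ 5.81155453e-04, -2.60127555e-03, -1.66133167e-03, -1.74035690e-03,
       -2.61481198e-05,  1.76891967e-04]), 'tau': array([ 2.02530704e-03, -6.12894058e+01, -2.58277935e+01,  6.92729373e-02,
        4.73324535e-02, -9.00071586e-05]), 'eef_pos': array([ 264.93303804, -565.8956402 ,  239.21579971]), 'tcp_rot': array([3.01141732, 1.57001312, 1.87841247]), 'ft_force': array([ 0.32944862, -0.57006627, -0.056115  ]), 'moment': array([ 0.00487378,  0.04377149, -0.08555151]), 'opening': 1.0015026699592624} 25.0
```

View pics/side0.png

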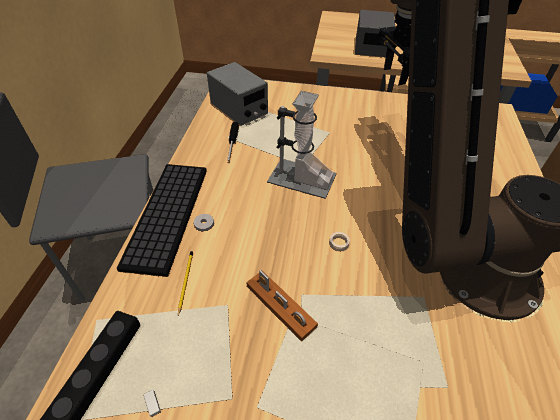

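View pics/top0.png

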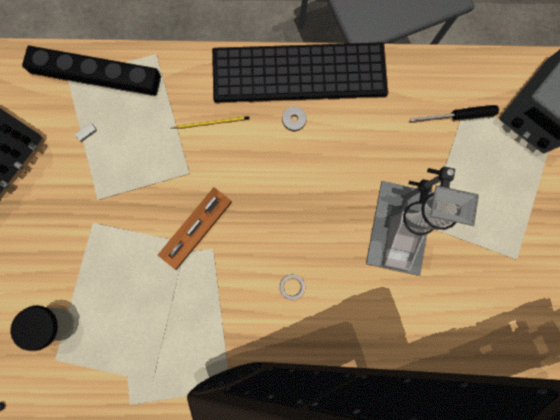

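View pics/wrist0.png

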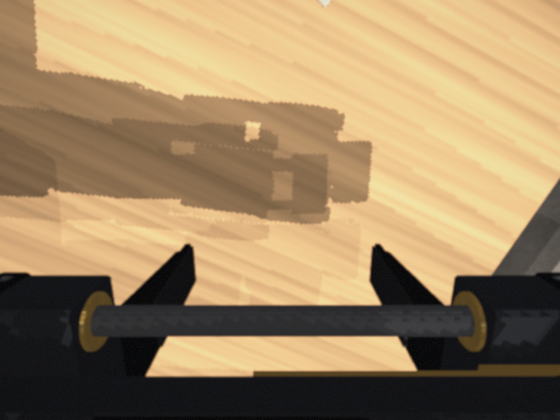

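The side view shows the rack near (282,305) and the guide near (302,145). In the top view the rack is at (195,228) and the guide mouth near (453,206). The wrist camera sees only bare table. I'll zoom in on the crops.

```bash
python3 - <<'E'
import cv2,numpy as np
t=cv2.imread("pics/top0.png"); s=cv2.imread("pics/side0.png")
f=lambda im,x,y,w,h:cv2.resize(im[y:y+h,x:x+w],(400,300),interpolation=cv2.INTER_CUBIC)
a=np.vstack([np.hstack([f(t,145,183,100,75+15) if 0 else f(t,140,183,120,90),f(t,365,165,160,120)]),np.hstack([f(s,230,262,104,78),f(s,230,85,160,120)])])
cv2.imwrite("pics/crop0.png",a)
E
```

```text
(no output)
```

View pics/crop0.png

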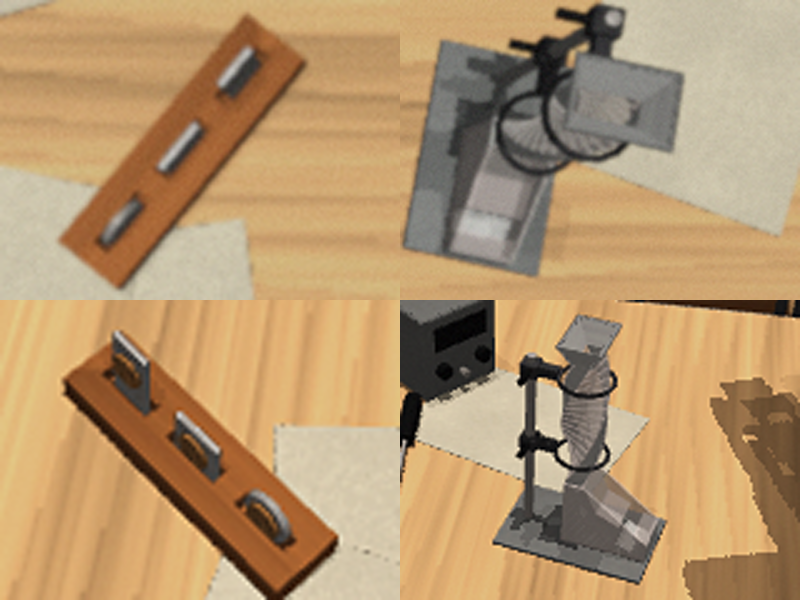

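```bash
cat > h.py <<'E'
from cell import env
import cv2,numpy as np
from scipy.spatial.transform import Rotation as R
def campose(n,st=None):
    c=env.get_calibration(n)
    if n=="wrist":
        T=np.eye(4);T[:3,:3]=R.from_euler('xyz',st['tcp_rot']).as_matrix();T[:3,3]=st['eef_pos']
        return c,T@np.array(c['hand_eye'])
    return c,np.array(c['pose'])
def ray(n,px,st=None):
    c,P=campose(n,st); px=np.atleast_2d(np.asarray(px,float))
    d=np.c_[(px[:,0]-c['cx'])/c['fx'],(px[:,1]-c['cy'])/c['fy'],np.ones(len(px))]@P[:3,:3].T
    return P[:3,3],d
def plane(n,px,z,st=None):
    o,d=ray(n,px,st); return o+d*((z-o[2])/d[:,2])[:,None]
def proj(n,p,st=None):
    c,P=campose(n,st); q=(np.atleast_2d(p)-P[:3,3])@P[:3,:3]
    return np.c_[c['fx']*q[:,0]/q[:,2]+c['cx'],c['fy']*q[:,1]/q[:,2]+c['cy']]
E
python3 - <<'E'
from h import *
np.set_printoptions(precision=1,suppress=True)
t=np.array([[250,15],[305,62],[122,288],[60,240]])*.3+[140,183]
print("rack top",plane("top",t,20), plane("top",t,20).mean(0))
s=np.array([[110,340],[337,542],[280,600],[66,385]])-[0,300]; s=s*.26+[230,262]
print("rack side",plane("side",s,20))
m=np.array([[578,52],[685,72],[672,152],[568,128]])-[400,0]; m=m*.4+[365,165]
print("mouth top",plane("top",m,280),plane("top",m,280).mean(0))
ms=np.array([[575,315],[622,322],[603,355],[557,350]])-[400,300]; ms=ms*.4+[230,85]
print("mouth side",plane("side",ms,280),plane("side",ms,280).mean(0))
# disc top point centre z=42
print("disc", plane("top",[[140+.3*122,183+.3*220]],38), plane("side",[[230+.26*268,262+.26*205]],38))
for P in [plane("top",m,280),plane("side",ms,280)]:
  for i in range(4): d=P[(i+1)%4]-P[i]; print(np.linalg.norm(d),np.degrees(np.arctan2(d[1],d[0])))
P=plane("top",t,20)
for i in range(4): d=P[(i+1)%4]-P[i]; print('rack',np.linalg.norm(d),np.degrees(np.arctan2(d[1],d[0])))
E
```

```text
rack top [[593.  133.2  20. ]
 [562.2  96.5  20. ]
 [415.2 209.6  20. ]
 [445.2 250.3  20. ]] [503.9 172.4  20. ]
rack side [[572.9 106.6  20. ]
 [416.  219.8  20. ]
 [444.3 259.9  20. ]
 [593.3 143.9  20. ]]
mouth top [[ 547.4 -248.   280. ]
 [ 535.2 -315.4  280. ]
 [ 484.2 -304.1  280. ]
 [ 498.7 -239.5  280. ]] [ 516.4 -276.7  280. ]
mouth side [[ 537.2 -310.9  280. ]
 [ 485.9 -306.2  280. ]
 [ 499.  -239.1  280. ]
 [ 546.6 -239.6  280. ]] [ 517.2 -274.   280. ]
disc [[457.3 207.6  38. ]] [[458.  212.9  38. ]]
68.4679839317833 -100.20997616963486
52.221560521297874 167.53627399360872
66.26334992386147 77.38040395220904
49.3956731835906 -9.966851753240157
51.4981910359378 174.73819516927176
68.31396541525787 78.95384039408519
47.657351879355005 -0.6018489297431621
71.89587689009214 -97.5628516799934
rack 47.861427191913116 -130.04669768133115
rack 185.45866324752475 142.42665196508588
rack 50.60294128935409 53.589246595458604
rack 188.57125687156835 -38.41674678180527
```

```bash
cat >> h.py <<'E'
def tool(): 
    st=env.state(); return st,R.from_euler('xyz',st['tcp_rot']).as_matrix(),st['eef_pos']
def goalR(yaw): # tool z horizontal at yaw deg, x down
    a=np.radians(yaw); z=np.array([np.cos(a),np.sin(a),0]); x=np.array([0,0,-1.]); return np.c_[x,np.cross(z,x),z]
def togo(p,yaw):
    st,M,e=tool(); d=M.T@(np.array(p)-e); w=R.from_matrix(M.T@goalR(yaw)).as_rotvec()
    print("t %.2f"%st['t'],"pos",np.round(e,1),"zyaw %.1f"%np.degrees(np.arctan2(M[1,2],M[0,2])),"q",np.round(st['joints'],2),"open",round(st['opening']*95.1,1),"F",np.round(st['ft_force'],1))
    print(" togo shift",np.round(d,1)," w",np.round(w,3))
E
python3 - <<'E'
from h import *
st,M,e=tool();print(np.round(M,2))
for y in (52,-128): togo([457,209,160],y)
E
```

```text
[[-0.    0.91  0.42]
 [ 0.    0.42 -0.91]
 [-1.    0.   -0.  ]]
t 0.15 pos [ 264.9 -565.9  239.2] zyaw -64.9 q [-1.24  0.49  1.56  0.    1.09 -0.11] open 95.2 F [ 0.3 -0.6 -0.1]
 togo shift [  79.7  502.5 -620.3]  w [-2.041e+00 -0.000e+00 -1.000e-03]
t 0.15 pos [ 264.9 -565.9  239.2] zyaw -64.9 q [-1.24  0.49  1.56  0.    1.09 -0.11] open 95.2 F [ 0.3 -0.6 -0.1]
 togo shift [  79.7  502.5 -620.3]  w [ 1.101e+00 -1.000e-03  0.000e+00]
```

```bash
cat >> h.py <<'E'
def plan(p,yaw,n):
    st,M,e=tool(); p=np.array(p,float); G=goalR(yaw); w=R.from_matrix(M.T@G).as_rotvec()
    rows=[]; 
    for k in range(n):
        Rk=M@R.from_rotvec(w*k/n).as_matrix(); d=Rk.T@((p-e)/n)
        rows.append([round(float(v),1) for v in d]+[round(float(v),3) for v in w/n])
    togo(p,yaw); print(rows)
E
python3 -c "
from h import *
plan([400,-300,345],-12,7)"
```

```text
t 0.15 pos [ 264.9 -565.9  239.2] zyaw -64.9 q [-1.24  0.49  1.56  0.    1.09 -0.11] open 95.2 F [ 0.3 -0.6 -0.1]
 togo shift [-105.6  235.1 -183.6]  w [-0.924 -0.001 -0.   ]
[[-15.1, 33.6, -26.2, -0.132, -0.0, -0.0], [-15.1, 36.7, -21.6, -0.132, -0.0, -0.0], [-15.1, 39.3, -16.6, -0.132, -0.0, -0.0], [-15.1, 41.1, -11.3, -0.132, -0.0, -0.0], [-15.1, 42.2, -5.7, -0.132, -0.0, -0.0], [-15.1, 42.6, -0.1, -0.132, -0.0, -0.0], [-15.1, 42.3, 5.5, -0.132, -0.0, -0.0]]
```

>>> step_arm(
  rows=[
    [-35, 20, -20, -0.13, 0, 0],
    [-30, 36, -24, -0.13, 0, 0],
    [-25, 40, -18, -0.13, 0, 0],
    [-15, 42, -12, -0.13, 0, 0],
    [-5, 43, -6, -0.13, 0, 0],
    [0, 43, 0, -0.13, 0, 0],
    [0, 42, 5, -0.13, 0, 0],
  ],
)

```text
t: 1.02
eef_pos: [388.7, -299.4, 351.4]
tcp_rot: [1.92, 1.567, 1.721]
ft_force: [0.8, -0.9, 0.2]
opening: 1.001
```

```bash
python3 -c "
from h import *
im=env.read_camera('wrist'); cv2.imwrite('pics/w1.png',im[:,:,::-1])
plan([430,190,230],52,8);plan([430,190,250],52,11)"
```

```text
t 1.07 pos [ 389.8 -296.   351.6] zyaw -10.9 q [-0.79  0.19  1.71  0.    1.24 -0.6 ] open 95.2 F [ 1.2  1.  -0.3]
 togo shift [124.3 484.2 -52.5]  w [-1.098  0.002 -0.005]
[[15.5, 60.5, -6.6, -0.137, 0.0, -0.001], [15.5, 60.9, 1.8, -0.137, 0.0, -0.001], [15.5, 60.1, 10.1, -0.137, 0.0, -0.001], [15.4, 58.1, 18.2, -0.137, 0.0, -0.001], [15.4, 55.1, 26.0, -0.137, 0.0, -0.001], [15.3, 51.0, 33.3, -0.137, 0.0, -0.001], [15.3, 46.0, 40.0, -0.137, 0.0, -0.001], [15.2, 40.1, 45.9, -0.137, 0.0, -0.001]]
t 1.07 pos [ 389.8 -296.   351.6] zyaw -10.9 q [-0.79  0.19  1.71  0.    1.24 -0.6 ] open 95.2 F [ 1.2  1.  -0.3]
 togo shift [104.3 484.3 -52.5]  w [-1.098  0.002 -0.005]
[[9.5, 44.0, -4.8, -0.1, 0.0, -0.0], [9.5, 44.3, -0.4, -0.1, 0.0, -0.0], [9.4, 44.1, 4.1, -0.1, 0.0, -0.0], [9.4, 43.5, 8.4, -0.1, 0.0, -0.0], [9.4, 42.4, 12.7, -0.1, 0.0, -0.0], [9.4, 41.0, 16.9, -0.1, 0.0, -0.0], [9.3, 39.1, 20.9, -0.1, 0.0, -0.0], [9.3, 36.8, 24.7, -0.1, 0.0, -0.0], [9.3, 34.2, 28.2, -0.1, 0.0, -0.0], [9.3, 31.2, 31.5, -0.1, 0.0, -0.0], [9.3, 27.9, 34.5, -0.1, 0.0, -0.0]]
```

View pics/w1.png

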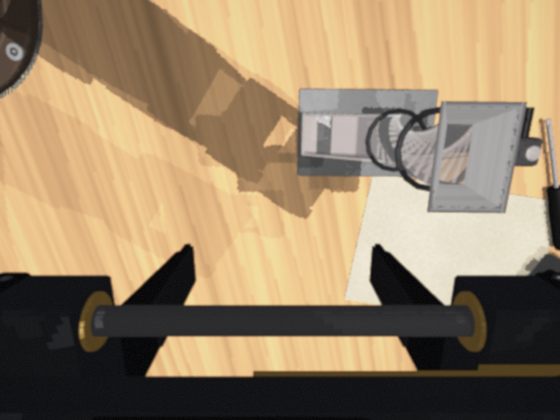

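```bash
python3 -c "
from h import *
np.set_printoptions(precision=1,suppress=True)
st=dict(eef_pos=np.array([388.7,-299.4,351.4]),tcp_rot=[1.92,1.567,1.721])
P=plane('wrist',[[441,102],[527,102],[506,212],[429,211]],280,st);print(P,P.mean(0))
for i in range(4): d=P[(i+1)%4]-P[i]; print(np.linalg.norm(d),np.degrees(np.arctan2(d[1],d[0])))
"
```

```text
[[ 499.1 -235.5  280. ]
 [ 549.9 -245.7  280. ]
 [ 536.1 -313.5  280. ]
 [ 486.4 -302.8  280. ]] [ 517.9 -274.4  280. ]
51.85931205771542 -11.426706514788407
69.13733346888925 -101.54226226439066
50.8261963221683 167.83570547628327
68.48879398358933 79.32446357965591
```

>>> step_arm(
  rows=[
    [5, 60, -7, -0.14, 0, 0],
    [15, 61, 2, -0.14, 0, 0],
    [15, 60, 10, -0.14, 0, 0],
    [15, 58, 18, -0.14, 0, 0],
    [15, 55, 26, -0.14, 0, 0],
    [15, 51, 33, -0.14, 0, 0],
    [15, 46, 40, -0.14, 0, 0],
    [15, 40, 46, -0.14, 0, 0],
  ],
)

```text
t: 2.08
eef_pos: [417.3, 188.0, 244.6]
tcp_rot: [-0.132, 1.565, 0.828]
ft_force: [1.8, -0.2, 0.5]
opening: 1.003
```

```bash
python3 -c "
from h import *
plan([457,209,170],52,2)"
```

```text
t 2.08 pos [417.3 188.  244.6] zyaw 55.0 q [ 0.28  0.25  1.95  0.    0.94 -0.69] open 95.4 F [ 1.8 -0.2  0.5]
 togo shift [ 74.9 -20.4  39.5]  w [0.053 0.006 0.001]
[[37.4, -10.2, 19.8, 0.026, 0.003, 0.0], [37.4, -9.7, 20.1, 0.026, 0.003, 0.0]]
```

>>> step_arm(
  rows=[
    [37, -10, 20, 0.026, 0, 0],
    [37, -10, 20, 0.026, 0, 0],
    [0, 0, 0, 0, 0, 0],
  ],
)

```text
t: 2.45
eef_pos: [457.0, 214.3, 168.1]
tcp_rot: [0.01, 1.565, 0.927]
ft_force: [-0.5, 1.1, -0.5]
opening: 1.0
```

```bash
python3 -c "
from h import *
togo([457,209,170],52)
im=env.read_camera('wrist'); cv2.imwrite('pics/w2.png',im[:,:,::-1])
"
```

```text
t 2.45 pos [457.  214.3 168.1] zyaw 52.5 q [ 0.31  0.41  1.93  0.    0.79 -0.61] open 95.1 F [-0.5  1.1 -0.5]
 togo shift [-2.  -3.2 -4.1]  w [ 0.009  0.006 -0.   ]
```

View pics/w2.png

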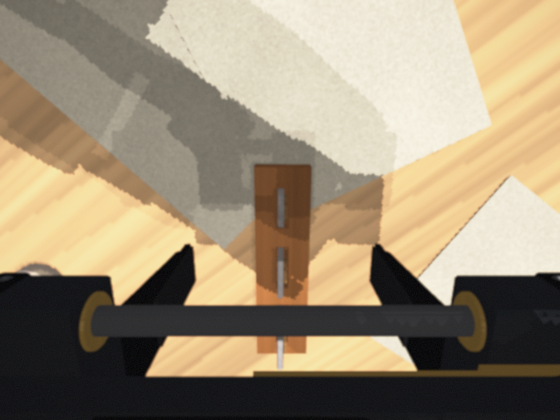

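```bash
python3 -c "
from h import *
np.set_printoptions(precision=1,suppress=True)
im=cv2.imread('pics/w2.png'); cv2.imwrite('pics/w2c.png',cv2.resize(im[155:305,230:330],(533,800)[:2][::1] if 0 else (400,600),interpolation=cv2.INTER_CUBIC))
st,M,e=tool()
st=dict(eef_pos=np.array([457,214.3,168.1]),tcp_rot=[.01,1.565,.927])
P=plane('wrist',[[254,165],[310,164],[307,352],[258,353]],20,st);print(P,P.mean(0))
for i in range(4): d=P[(i+1)%4]-P[i]; print(np.linalg.norm(d),np.degrees(np.arctan2(d[1],d[0])))
print(plane('wrist',[[282,207.5]],30,st))
"
```

```text
[[414.6 216.7  20. ]
 [443.2 255.3  20. ]
 [595.7 140.1  20. ]
 [566.2 100.   20. ]] [504.9 178.   20. ]
48.11528800214253 53.50297214831476
191.08495586856176 -37.09587384274206
49.75753982007605 -126.31493940215942
191.26727351186608 142.41276651096095
[[457.1 214.3  30. ]]
```

View pics/w2c.png

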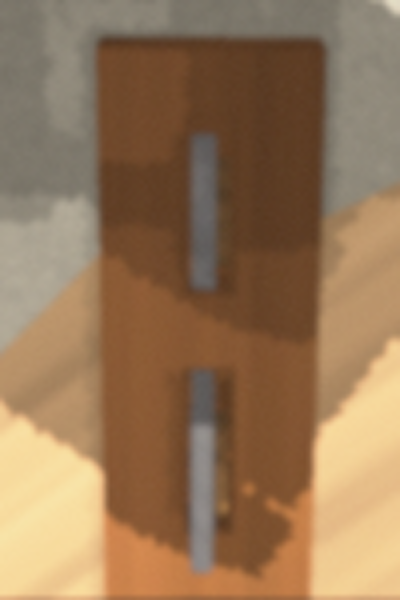

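>>> step_arm(
  rows=[
    [45, 0, 0.5, 0, 0.006, 0],
    [45, 0, 0, 0, 0, 0],
    [20, 0, 0, 0, 0, 0],
    [6, 0, 0, 0, 0, 0],
    [0, 0, 0, 0, 0, 0],
  ],
  grip=40,
)

```text
t: 3.12
eef_pos: [459.3, 213.3, 59.1]
tcp_rot: [-0.641, 1.559, 0.275]
ft_force: [0.2, 0.6, -0.0]
opening: 0.531
```

```bash
python3 -c "
from h import *
togo([457.2,214.5,48.5],52.6)
im=env.read_camera('wrist'); cv2.imwrite('pics/w3.png',im[:,:,::-1])
"
```

```text
t 3.12 pos [459.3 213.3  59.1] zyaw 52.5 q [ 0.3   0.6   2.02 -0.    0.52 -0.61] open 50.5 F [ 0.2  0.6 -0. ]
 togo shift [10.6  2.5 -0.4]  w [-0.002  0.009  0.007]
```

View pics/w3.png

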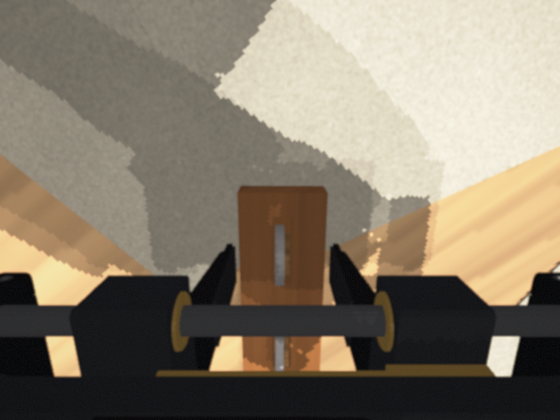

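>>> step_arm(
  rows=[
    [6, 2, -0.5, 0, 0.008, 0.006],
    [5, 0, 0, 0, 0, 0],
    [0, 0, 0, 0, 0, 0],
  ],
)

```text
t: 3.55
eef_pos: [458.2, 214.4, 49.7]
tcp_rot: [-0.611, 1.566, 0.305]
ft_force: [-1.0, -0.3, 0.2]
opening: 0.42
```

```bash
python3 -c "
from h import *
togo([457.2,214.5,48.5],52.6)
"
```

```text
t 3.55 pos [458.2 214.4  49.7] zyaw 52.5 q [ 0.31  0.61  2.02 -0.    0.5  -0.61] open 40.0 F [-1.  -0.3  0.2]
 togo shift [ 1.2  0.8 -0.6]  w [-0.002  0.004  0.003]
```

Tips are at about 25 mm; going 1 mm lower and closing.

>>> step_arm(
  rows=[
    [1.5, 0.8, -0.5, 0, 0.004, 0.003],
    [0, 0, 0, 0, 0, 0],
    [0, 0, 0, 0, 0, 0],
    [0, 0, 0, 0, 0, 0],
    [0, 0, 0, 0, 0, 0],
    [0, 0, 0, 0, 0, 0],
  ],
  grip=0,
)

```text
t: 4.3
eef_pos: [457.2, 214.6, 48.2]
tcp_rot: [2.149, 1.57, 3.065]
ft_force: [-0.6, 0.0, -0.1]
opening: 0.086
```

```bash
python3 -c "
from h import *
togo([457.2,214.5,48.5],52.6)
"
```

```text
t 4.30 pos [457.2 214.6  48.2] zyaw 52.5 q [ 0.31  0.62  2.02  0.    0.51 -0.61] open 8.2 F [-0.6  0.  -0.1]
 togo shift [-0.3 -0.  -0.1]  w [-0.002 -0.    -0.   ]
```

Gripped at 8.2 mm, which matches the 8 mm sample. Lifting.

>>> step_arm(
  rows=[
    [-15, 0, 0, 0, 0, 0],
    [-50, 0, 0, 0, 0, 0],
    [-60, 0, 0, 0, 0, 0],
    [-60, 0, 0, 0, 0, 0],
    [-60, 0, 0, 0, 0, 0],
    [-60, 0, 0, 0, 0, 0],
    [-20, 0, 0, 0, 0, 0],
    [0, 0, 0, 0, 0, 0],
  ],
)

```text
t: 5.3
eef_pos: [454.4, 213.6, 390.0]
tcp_rot: [-0.566, 1.567, 0.351]
ft_force: [-0.5, -1.1, -0.9]
opening: 0.081
```

```bash
python3 -c "
from h import *
im=env.read_camera('wrist'); cv2.imwrite('pics/w4.png',im[:,:,::-1])
plan([480,-30,370],20,5);
"
```

```text
t 5.35 pos [454.3 213.6 389.1] zyaw 52.5 q [ 0.31  0.18  1.62  0.    1.33 -0.61] open 7.6 F [ 0.2  0.4 -0. ]
 togo shift [  19.  -168.6 -177.6]  w [0.567 0.002 0.001]
[[3.8, -33.7, -35.5, 0.113, 0.0, 0.0], [3.8, -37.5, -31.5, 0.113, 0.0, 0.0], [3.8, -40.9, -27.0, 0.113, 0.0, 0.0], [3.8, -43.7, -22.2, 0.113, 0.0, 0.0], [3.8, -45.9, -17.1, 0.113, 0.0, 0.0]]
```

View pics/w4.png

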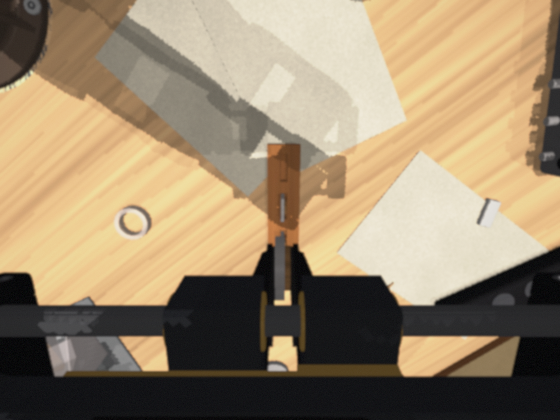

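The first slot is empty and the disc is held at about (280,265). Next I'll check its offset along tool y by projection and plan the transfer.

```bash
python3 -c "
from h import *
H=np.array(env.get_calibration('wrist')['hand_eye']);c=env.get_calibration('wrist')
for p in ([23,17,0],[23,0,0],[23,-17,0],[40,0,0],[35,12,0],[23,17,-4],[23,17,1]):
    q=H[:3,:3].T@(np.array(p)-H[:3,3]); print(p,np.round([c['fx']*q[0]/q[2]+c['cx'],c['fy']*q[1]/q[2]+c['cy']],1))
im=cv2.imread('pics/w4.png'); cv2.imwrite('pics/w4c.png',cv2.resize(im[220:320,240:330],(540,600),interpolation=cv2.INTER_CUBIC))
"
```

```text
[23, 17, 0] [282.9 235.2]
[23, 0, 0] [282.9 265. ]
[23, -17, 0] [282.9 293.3]
[40, 0, 0] [282.9 252.5]
[35, 12, 0] [282.9 236.2]
[23, 17, -4] [275.3 235.2]
[23, 17, 1] [284.8 235.2]
```

View pics/w4c.png

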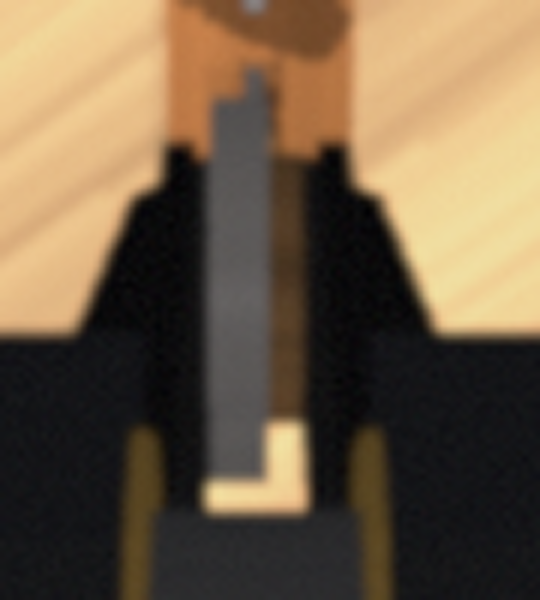

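>>> step_arm(
  rows=[
    [4, -34, -35, 0.115, 0, 0],
    [4, -37, -31, 0.115, 0, 0],
    [4, -41, -27, 0.115, 0, 0],
    [4, -44, -22, 0.115, 0, 0],
    [4, -46, -17, 0.115, 0, 0],
    [0, 0, 0, 0, 0, 0],
  ],
)

```text
t: 6.1
eef_pos: [476.3, -36.2, 360.1]
tcp_rot: [2.65, 1.559, 2.975]
ft_force: [-0.1, -0.2, -0.6]
opening: 0.081
```

```bash
python3 -c "
from h import *
plan([517,-275,370],-11.3,6);
"
```

```text
t 6.10 pos [476.3 -36.2 360.1] zyaw 18.6 q [-0.21  0.17  1.72 -0.    1.27 -0.54] open 7.7 F [-0.1 -0.2 -0.6]
 togo shift [ -10.8 -239.3  -37.7]  w [ 0.522 -0.012 -0.003]
[[-1.8, -39.9, -6.3, 0.087, -0.002, -0.0], [-1.8, -40.3, -2.8, 0.087, -0.002, -0.0], [-1.8, -40.4, 0.7, 0.087, -0.002, -0.0], [-1.8, -40.1, 4.2, 0.087, -0.002, -0.0], [-1.7, -39.6, 7.7, 0.087, -0.002, -0.0], [-1.7, -38.8, 11.1, 0.087, -0.002, -0.0]]
```

>>> step_arm(
  rows=[
    [-4, -40, -6, 0.087, 0, 0],
    [-4, -40, -3, 0.087, 0, 0],
    [-2, -40, 1, 0.087, 0, 0],
    [-1, -40, 4, 0.087, 0, 0],
    [0, -40, 8, 0.087, 0, 0],
    [0, -38, 11, 0.087, 0, 0],
    [0, 0, 0, 0, 0, 0],
    [0, 0, 0, 0, 0, 0],
  ],
)

```text
t: 7.1
eef_pos: [516.6, -273.6, 361.0]
tcp_rot: [2.916, 1.543, 2.714]
ft_force: [-0.9, -0.0, -1.3]
opening: 0.083
```

```bash
python3 -c "
from h import *
togo([517,-275,370],-11.3)
im=env.read_camera('wrist'); cv2.imwrite('pics/w5.png',im[:,:,::-1])
"
```

```text
t 7.10 pos [ 516.6 -273.6  361. ] zyaw -11.5 q [-0.6   0.35  1.47 -0.    1.35 -0.4 ] open 7.9 F [-0.9 -0.  -1.3]
 togo shift [-9.  -1.3  0.4]  w [-0.004 -0.027 -0.006]
```

View pics/w5.png

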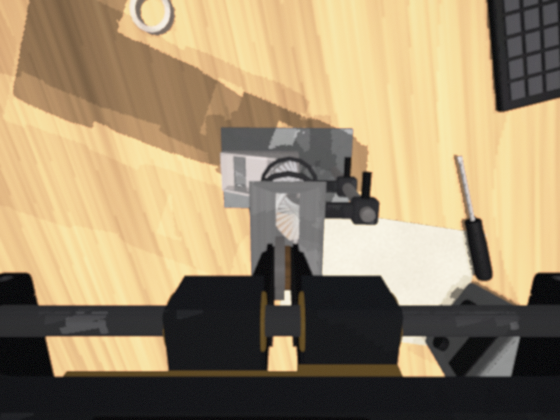

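```bash
python3 -c "
from h import *
np.set_printoptions(precision=1,suppress=True)
im=cv2.imread('pics/w5.png'); cv2.imwrite('pics/w5c.png',cv2.resize(im[165:305,225:350],(535,600),interpolation=cv2.INTER_CUBIC))
st=dict(eef_pos=np.array([516.6,-273.6,361.0]),tcp_rot=[2.916,1.543,2.714])
P=plane('wrist',[[250,182],[326,182],[324,262],[251,262]],280,st);print(P)
G=goalR(-11.3)
m=P[:2].mean(0)-G[:,1]*33.5; print('mouth centre if half len 33.5',m, 'sep',np.linalg.norm(P[1]-P[0]), np.linalg.norm(P[2]-P[3]))
"
```

```text
[[ 499.6 -235.8  280. ]
 [ 549.8 -245.8  280. ]
 [ 538.7 -303.   280. ]
 [ 487.1 -293.1  280. ]]
mouth centre if half len 33.5 [ 518.1 -273.7  280. ] sep 51.12227372213051 52.53280594737351
```

View pics/w5c.png

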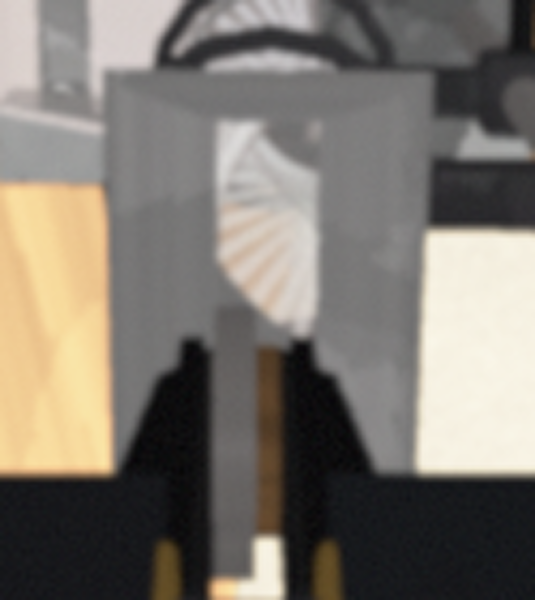

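>>> step_arm(
  rows=[
    [20, -0.5, 0.5, 0, -0.027, -0.006],
    [20, 0, 0, 0, 0, 0],
    [10, 0, 0, 0, 0, 0],
    [0, 0, 0, 0, 0, 0],
  ],
)

```text
t: 7.65
eef_pos: [516.9, -269.3, 310.7]
tcp_rot: [-0.029, 1.569, -0.223]
ft_force: [0.4, 0.7, -0.8]
opening: 0.081
```

```bash
python3 -c "
from h import *
togo([517.6,-274.3,303],-11.3)
"
```

```text
t 7.65 pos [ 516.9 -269.3  310.7] zyaw -11.1 q [-0.59  0.37  1.57  0.    1.2  -0.4 ] open 7.7 F [ 0.4  0.7 -0.8]
 togo shift [ 7.7 -4.8  1.6]  w [0.003 0.002 0.   ]
```

>>> step_arm(
  rows=[
    [4, -4.8, 1.6, 0, 0, 0],
    [3, 0, 0, 0, 0, 0],
    [0, 0, 0, 0, 0, 0],
  ],
)

```text
t: 8.02
eef_pos: [518.1, -274.6, 304.7]
tcp_rot: [-0.216, 1.567, -0.409]
ft_force: [1.2, 0.4, 0.3]
opening: 0.078
```

```bash
python3 -c "
from h import *
togo([517.6,-274.3,303],-11.3)
im=env.read_camera('wrist'); cv2.imwrite('pics/w6.png',im[:,:,::-1])
im2=env.read_camera('side')[85:205,230:390,::-1]
cv2.imwrite('pics/w6c.png',np.hstack([cv2.resize(im[150:310,210:360,::-1],(400,427)),cv2.resize(im2,(400,427))]))
"
```

```text
t 8.03 pos [ 518.1 -274.6  304.7] zyaw -11.1 q [-0.6   0.38  1.57  0.    1.19 -0.41] open 7.4 F [1.2 0.4 0.3]
 togo shift [ 1.7  0.2 -0.5]  w [0.004 0.004 0.001]
```

View pics/w6c.png

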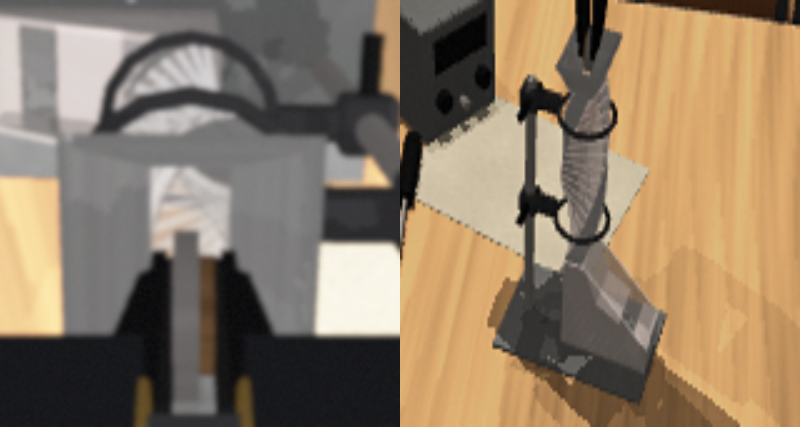

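The sample is centred over the mouth, with cork on the +x side and the tray on the opposite side. Releasing with a small opening.

>>> step_arm(
  rows=[
    [1.5, 0, -0.4, 0, 0, 0],
    [0, 0, 0, 0, 0, 0],
  ],
)

```text
t: 8.38
eef_pos: [517.7, -274.6, 303.5]
tcp_rot: [-0.238, 1.566, -0.431]
ft_force: [0.9, -0.2, -0.4]
opening: 0.084
```

>>> step_arm(
  rows=[
    [0, 0, 0, 0, 0, 0],
    [0, 0, 0, 0, 0, 0],
    [0, 0, 0, 0, 0, 0],
    [0, 0, 0, 0, 0, 0],
    [0, 0, 0, 0, 0, 0],
    [0, 0, 0, 0, 0, 0],
  ],
  grip=18,
)

```text
t: 9.12
eef_pos: [517.8, -274.6, 303.7]
tcp_rot: [-0.249, 1.566, -0.443]
ft_force: [0.5, -0.0, 0.1]
opening: 0.192
```

>>> step_arm(
  rows=[
    [-20, 0, 0, 0, 0, 0],
    [-50, 0, 0, 0, 0, 0],
    [-30, 0, 0, 0, 0, 0],
    [0, 0, 0, 0, 0, 0],
  ],
)

```text
t: 9.62
eef_pos: [517.2, -274.3, 406.0]
tcp_rot: [-0.205, 1.567, -0.398]
ft_force: [0.2, -0.3, 0.2]
opening: 0.189
```

```bash
python3 -c "
from h import *
togo([517.6,-274.3,303],-11.3)
im=env.read_camera('wrist');im2=env.read_camera('side');im3=env.read_camera('top')
for n,i in zip('abc',(im,im2,im3)): cv2.imwrite('pics/7'+n+'.png',i[:,:,::-1])
cv2.imwrite('pics/w7c.png',np.hstack([cv2.resize(im[90:290,180:380,::-1],(400,400)),cv2.resize(im2[130:210,280:360,::-1],(400,400))]))
"
```

```text
t 9.62 pos [ 517.2 -274.3  406. ] zyaw -11.1 q [-0.6   0.31  1.4   0.    1.42 -0.41] open 18.0 F [ 0.2 -0.3  0.2]
 togo shift [103.    0.2   0. ]  w [0.004 0.004 0.001]
```

View pics/w7c.png

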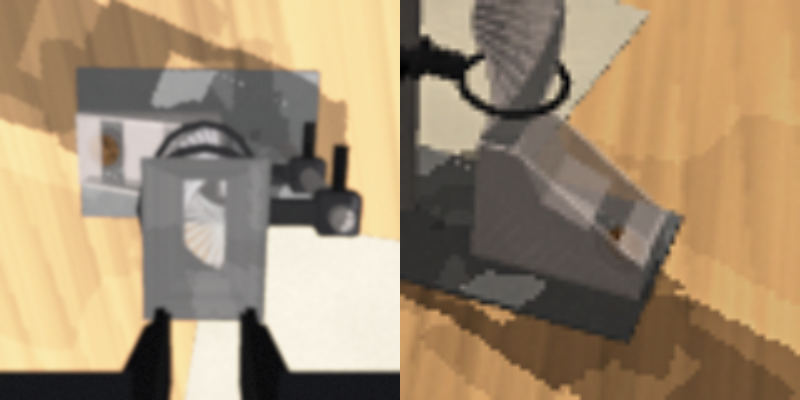

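```bash
python3 -c "
from h import *
np.set_printoptions(precision=1,suppress=True)
st,M,e=tool()
im=cv2.imread('pics/7a.png')
a=cv2.resize(im[120:205,210:295],(400,400),interpolation=cv2.INTER_CUBIC)
b=cv2.resize(cv2.imread('pics/7b.png')[150:190,310:350],(400,400),interpolation=cv2.INTER_CUBIC)
cv2.imwrite('pics/w7d.png',np.hstack([a,b]))
G=goalR(-11.3); tray=np.array([517.5,-274.3,0])-75*G[:,2]+[0,0,18]
print('tray',tray,proj('wrist',tray,st),proj('side',tray),proj('top',tray))
"
```

```text
tray [ 444.  -259.6   18. ] [[235.1 164.5]] [[323.8 179.3]] [[396.4 257.8]]
```

View pics/w7d.png

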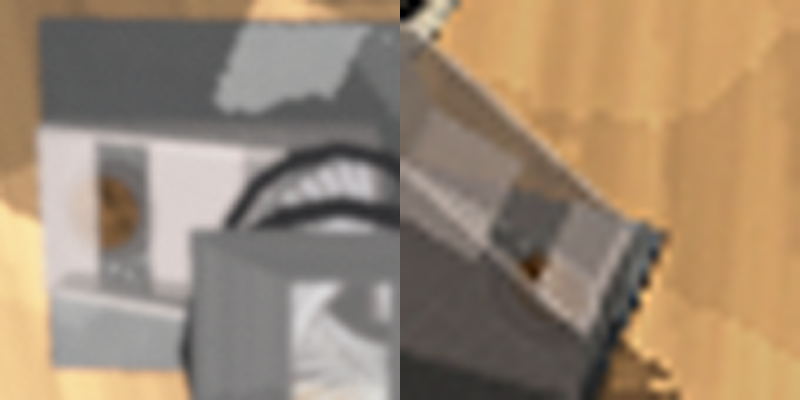

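>>> step_arm(
  rows=[
    [-10, -40, 0, 0, 0, 0],
    [0, -40, 0, 0, 0, 0],
    [0, 0, 0, 0, 0, 0],
    [0, 0, 0, 0, 0, 0],
  ],
)

```text
t: 10.28
eef_pos: [500.8, -353.3, 407.5]
tcp_rot: [2.528, 1.561, 2.336]
ft_force: [0.4, 0.7, -0.6]
opening: 0.188
```

```bash
python3 -c "
from h import *
s=env.state()
im=env.read_camera('wrist'); im2=env.read_camera('side')
u,v=proj('wrist',[444,-259.6,18],s)[0];print(u,v,s['t']);u,v=int(u),int(v)
a=cv2.resize(im[max(v-42,0):v+42,max(u-42,0):u+42,::-1],(400,400),interpolation=cv2.INTER_CUBIC)
b=cv2.resize(im2[150:190,310:350,::-1],(400,400),interpolation=cv2.INTER_CUBIC)
print(np.abs(im2[150:190,310:350,::-1].astype(int)-cv2.imread('pics/7b.png')[150:190,310:350]).max(2).mean())
cv2.imwrite('pics/w8.png',np.hstack([a,b]))
"
```

```text
235.67983794479235 111.32445773782395 10.275
25.983125
```

View pics/w8.png

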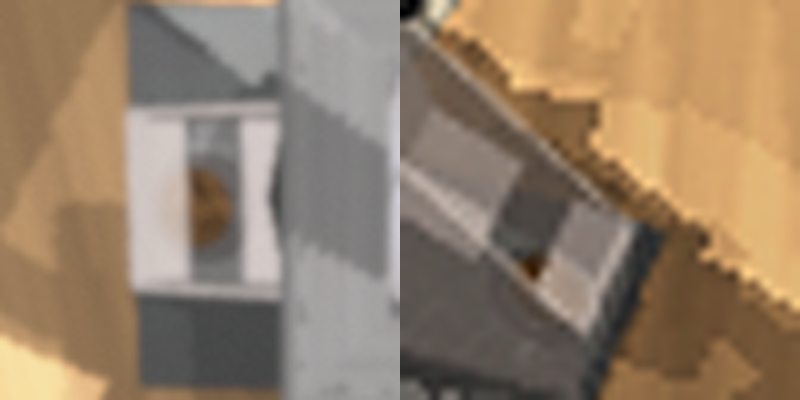

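The cork circle, with steel around it, faces up in the tray at the expected resting pixel, and it hasn't moved between looks. Handing in.

```bash
python3 -c "
from cell import env
print(env.job_done(), env.state()['t'])"
```

```text
the job is handed in; nothing more can be done
the job is handed in; nothing more can be done
```

The round sample is lying in the guide's tray with its cork pad up, and the job is handed in. The last clock reading before that was about 10.3 s of the 45 s allowed.

I took the sample from the slot nearest the robot; the fingers closed to 8.2 mm on the 8 mm sample. I turned it so the cork faced the stand rod, centred it over the mouth with its lower half in the funnel, and opened the fingers to 18 mm to drop it.

- **Position:** the wrist camera shows the cork disc, ringed with steel, at about pixel (233,165). The tray's resting point projects to (235,164.5), a difference of about 2 pixels.
- **At rest:** the cork sat in the same place in a second look about 0.6 s later. A plain pixel comparison of the two side pictures did differ (mean 26 grey levels). I put that down to the arm's moving shadow, since the cork spot itself had not shifted.
- **Forces:** the wrist force readings stayed below about 2 N, and the arm was clear of everything at the end.
- **Limits of these checks:** the upward tilt of the cork was judged by eye, partly through the clear covers, and not measured. The passage through the guide was not watched directly; I infer it from the sample ending up in the tray.

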